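Close up the chocolate melter, click its thermostat to the marked setting and start it

TASK

Set the counter-top chocolate melter going with the fingertips alone, gripping and lifting nothing: gently push its steel cover along its rails until it is fully shut against the control console, and turn the knurled thermostat wheel clockwise until it clicks in with its white index line at the long mark, without running on towards the hotter settings. When both are done, press the round start button right down and let go of it. Leave the things standing around the melter where they are.

Things in the scene. Friction and masses are not known exactly. Their poses are not given: they have to be found in the camera images.
- melter: Fixed white melter, 170 deep (x), 290 wide (y). Origin: centre of its underside; x to its back, y left, z up. Pan well at y > -28: deck 85 high between two rails along y (95 high, 144 apart). Control console at y < -28: flat top 95 high, its left face stops the cover. Wheel axis (28, -86.5), button axis (-56, -115.5). A 0.7 m high showcase stands close behind (world x > 645): come from the front.
- cover_bar (a point): Centre of the black bar grip on the loose 0.35 kg steel cover; frame axes as the melter's. Cover 140 (x) by 150 (y) by 6 thick, lying on the deck between the rails, 2 mm play each side; bar 90 (x) by 8 (y), rising 16 above the cover, 30 left (+y) of the cover's middle. Starts 30 to 55 open; slides to the melter's -y; fully shut the bar is at melter (0, 77, 99). 2 to 5 N slides it.
- wheel_top (a point): Centre of the flat top face of the black thermostat wheel, 112 above the counter; vertical axis. Wheel 86 across (too wide to pinch), 16 high, knurled rim, plain flat top with a white index line from the hub towards the rim. It can be turned by a fingertip pressed down on its top near the rim, or against its rim, and drawn round; press with 8 to 15 N so as not to slip. The wheel does not sink.
- wheel (a joint): Angle of the thermostat wheel, rad, growing clockwise seen from above. 0: index line points to the melter's front (-x), at the long white mark on the console. A sprung ball holds it at -1.047, -0.524, 0, 0.524 and 1.047 (four short marks and the long one, 30 degrees apart; hotter clockwise); leaving a detent takes about 0.05 N m, past the crest half-way it snaps on. Starts one or two clicks below 0.
- start_button_top (a point): Centre of the top face of the grey start button, 24 across in a round black housing, 22 above the console, at its front right corner; pressed straight down.
- start_button (a joint): Travel of the start button, m: 0 is out, 0.006 fully down; fully down takes 5 N; it springs back.
- scoop: Steel tasting scoop 157 long, 49 wide, 23 high, lying beyond the label printer. Bystander; origin at the centre of its underside.
- bell: Call bell, 70 across, 44 high. Bystander; origin at the centre of its underside.
- price_card: Folded price card, 36 by 64, 34 high. Bystander; origin at the centre of its underside.
- date_stamp: Date stamp with wooden grip, 26 by 55, 71 high. Bystander; origin at the centre of its underside.
- card_stack: Stack of cards 55 by 85, 14 high. Bystander; origin at the centre of its underside.
- tongs_2: Steel tongs 196 long, 38 wide, 14 high, lying on the counter to the right of the showcase. Bystander; origin at the centre of the underside.
- cover: The same loose steel cover; origin at the centre of its underside, axes as the melter's; fully shut at melter (0, 47, 85).

How it is judged:
By the outcome, as a careful person would: the job done as asked, in the order asked, and still so for the second after the job is handed in, with the robot touching nothing.
It also fails if it takes over 61 s, if anything falls off the work surface, if the arm or the gripper's body presses on something with over 40 N, if the wrist force passes 120 N, or if a joint passes its speed limit or range.

ROBOT

A 6-joint arm with a two-finger parallel gripper is mounted at the origin on a cart in front of the work surface, level with it; the furniture and walls round the work are solid. World frame = base frame: x ahead of the robot, y to its left, z up, the work surface at z = 0. Lengths are in m, angles in rad, forces in N, time in s.
With the tool pointing down it reaches from about 0.3 to 0.875 m from the base axis. Payload 6.4 kg.
Tool frame: the origin (TCP) lies at the very end of the fingers, on their centre line; the grasp point (between the pads) lies 19 mm behind it; x points along the fingers, y is the direction in which the jaws open and shut, and the axes are right-handed (so a half turn about x gives the same grasp; the last joint's range is limited). The gripper opens to 85 mm and grips with 20 to 120 N. Pads are 22 mm wide; open, the fingers measure 114 mm over their backs; the gripper's body (76 mm by 85 mm) begins 54 mm behind the grasp point. The pads swing forward as they close: fully open they stand 13 mm farther back than shut.
Start: joints at [0.973, 0.181, 1.607, -0, 1.354, -0.206], TCP at [0.22, 0.531, 0.203] pointing down, gripper open.
Joint ranges: [-2.99, 2.99], [-0.89, 2.07], [0.3, 2.58], [-1.14, 4.28], [0, 2.63], [-3.12, 3.12]. Speed limits (rad/s): [2.57, 2.57, 3.01, 3.14, 3.14, 3.14].

INTERFACE

Orientations are given as a unit quaternion [w, x, y, z].
In Python, from bench import status, optics, hand_in gives the robot as it stands. The module is installed in compiled form; this text tells all that it offers.
- The arm moves only by the shell command python3 -m jog 'ROWS'. ROWS is JSON, one flat list of numbers, 5 for each row, row after row: the shift along the tool's x, y, z in mm, then the turn about the tool's x in degrees, then the opening in per cent of the stroke, from 0 (shut) to 100 (fully open). In form: [tx, ty, tz, yaw, gripper, tx, ty, tz, yaw, gripper, ...]. A call has exactly 5 rows; each row is the pose to reach, as a shift and turn from the pose commanded when the call began, along the tool's axes at that moment; what a row does not reach only later rows make up. A row lasts 1/10 s, in which the tool goes at most 50 mm and 8.59 degrees, less where a joint would pass 70% of its speed; a pose out of reach is approached as far as the arm can. A call with a gripper value outside its range is refused whole. The fingers move at their own pace and stop on an object; the grip force is fixed at half the most. Time passes only in rows, so rows that repeat a pose let the fingers close, or fill a call up. It gives the time, the measured TCP pose, the force and the opening at its end, in the units of the state.
- status.get_obs(): the state, without advancing time (a new reading comes with each control period).
- optics.camera(name): name is "scene" or "top"; returns the picture (420x560x3 uint8, red, green, blue); there is no depth.
- optics.get_calibration(name): a dict with "vertical_fov" (degrees; the focal length in pixels is half the picture's height over the tangent of half this angle, whatever the lens; pixels are square), "cx", "cy" (the principal point, pixels), "k1" (the pictures are not rectified: a ray, as slopes to the right and down, at radius r is drawn at 1 + k1 r^2 times it, then the intrinsics apply), "extrinsics" (4x4, takes a point from camera to world coordinates). Camera axes: x right, y up, looking along -z (the intrinsics and any distortion apply to the point x, -y, -z); pixel columns grow to the right and rows downward; lengths in m; the calibration is good to about 2 mm. A picture is of the moment at which its call begins. get_calibration takes no time and is no camera call.
- hand_in(): hands the job in, once; it reports no verdict.
The state is a dict: "time_s": time; "q": joint angles; "dq": joint speeds; "joint_efforts": joint torques, N m; "eef_pos": TCP position; "eef_rot": TCP orientation; "wrist_force": force on the tool from outside, world axes, zero at the start; "torque": the same for the moment, N m; "opening": opening from 0.0 (shut) to 1.0 (fully open).
Only numpy, scipy, OpenCV 4.12 (cv2) and the standard library are available. Lean on these libraries where they do the work, as an engineer would, in place of code of your own. Each camera call takes 0.05 s, during which the arm holds its last target. There are 200 camera calls.

## Working session

There is one attempt and no reset: what is moved stays moved. The work goes in short steps, Python scripts to look and compute and a shell command to move; the robot and the scene stay as the last step left them, time stands still between calls to the robot, and variables do not carry over. Pictures are saved under pics/ and viewed, on a budget of 10 in all, crops included, one or two more only if the job needs it, and the job is handed in when it is done.

```bash
mkdir -p pics
cat > h.py <<'E'
import numpy as np, cv2
from bench import status, optics
def calib(n):
    c=optics.get_calibration(n); f=210/np.tan(np.radians(c['vertical_fov'])/2); return c,f
def ray(n,u,v):
    c,f=calib(n); d=np.array([(u-c['cx'])/f,(v-c['cy'])/f]); p=d.copy()
    for _ in range(30): p=d/(1+c['k1']*(p@p))
    E=np.array(c['extrinsics']); return E[:3,3],E[:3,:3]@np.array([p[0],-p[1],-1])
def atz(n,u,v,z):
    o,d=ray(n,u,v); return o+d*(z-o[2])/d[2]
def proj(n,P):
    c,f=calib(n); E=np.array(c['extrinsics']); q=E[:3,:3].T@(np.array(P)-E[:3,3])
    s=np.array([q[0],-q[1]])/-q[2]; s=s*(1+c['k1']*(s@s)); return s*f+[c['cx'],c['cy']]
def snap(n,name):
    im=optics.camera(n); cv2.imwrite('pics/'+name+'.png',im[:,:,::-1]); return im
E
python3 - <<'E'
from h import *
for n in('top','scene'):
    snap(n,n+'0'); c,f=calib(n); print(n,c,f)
print(status.get_obs())
E
```

```text
top {'vertical_fov': 44.01515686770964, 'cx': 276.8128740236494, 'cy': 208.0836125765677, 'k1': -0.17214040521568444, 'extrinsics': array([[-0.01702076,  0.9988247 , -0.04538176,  0.51774114],
       [-0.9997675 , -0.01760264, -0.01245331, -0.00796544],
       [-0.01323751,  0.04515924,  0.99889209,  1.48942768],
       [ 0.        ,  0.        ,  0.        ,  1.        ]])} 519.5703677654436
scene {'vertical_fov': 50.79231809599786, 'cx': 279.69112563267237, 'cy': 208.3587784231442, 'k1': -0.06982306359524834, 'extrinsics': array([[ 0.56649868,  0.44582224, -0.69305251, -0.31279281],
       [-0.82392094,  0.3220221 , -0.46632183, -0.62095852],
       [ 0.01528158,  0.83519117,  0.54974737,  0.79136353],
       [ 0.        ,  0.        ,  0.        ,  1.        ]])} 442.3354996225684
{'time_s': 0.1, 'q': array([ 9.72670848e-01,  1.81487384e-01,  1.60791609e+00, -4.36798480e-07,
        1.35380095e+00, -2.06295934e-01]), 'dq': array([-0.00091381, -0.00017104, -0.00271375,  0.00153686, -0.00011749,
       -0.0002129 ]), 'joint_efforts': array([ 2.07034405e-03, -4.45873904e+01, -3.52240348e+01, -2.01999419e-04,
        4.04519684e-03, -1.35659479e-05]), 'eef_pos': array([0.21924828, 0.53096785, 0.20235877]), 'eef_rot': array([ 0.69335668,  0.13712365,  0.69380254, -0.13817251]), 'wrist_force': array([-0.50444243,  0.32773729, -0.53092385]), 'torque': array([-0.00338359, -0.03265041,  0.02997392]), 'opening': 0.9985736875806925}
```

View pics/top0.png

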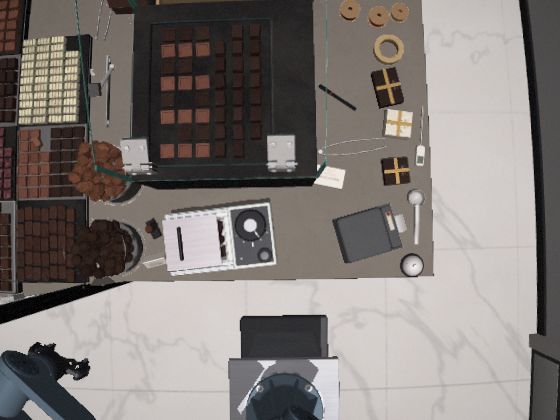

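View pics/scene0.png

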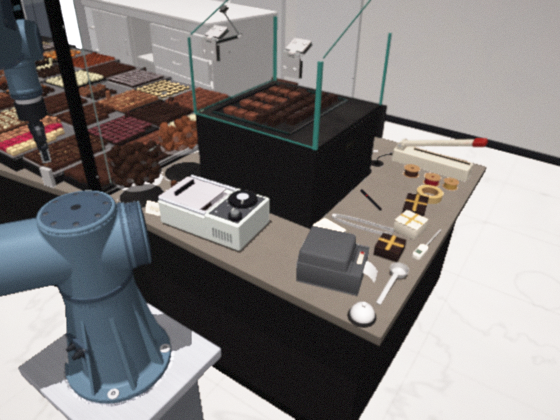

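The top view shows the melter at about columns 163–276 and rows 200–275, with the wheel near (250,225), the button near (264,256) and the bar near (181,243). I'll zoom in on both views.

Run:
```python
import cv2
a=cv2.imread('pics/top0.png')[192:282,155:285]; cv2.imwrite('pics/t0z.png',cv2.resize(a,None,fx=6,fy=6,interpolation=cv2.INTER_CUBIC))
a=cv2.imread('pics/scene0.png')[165:250,145:280]; cv2.imwrite('pics/s0z.png',cv2.resize(a,None,fx=5.9,fy=5.9,interpolation=cv2.INTER_CUBIC))
```

```text
(no output)
```

View pics/t0z.png

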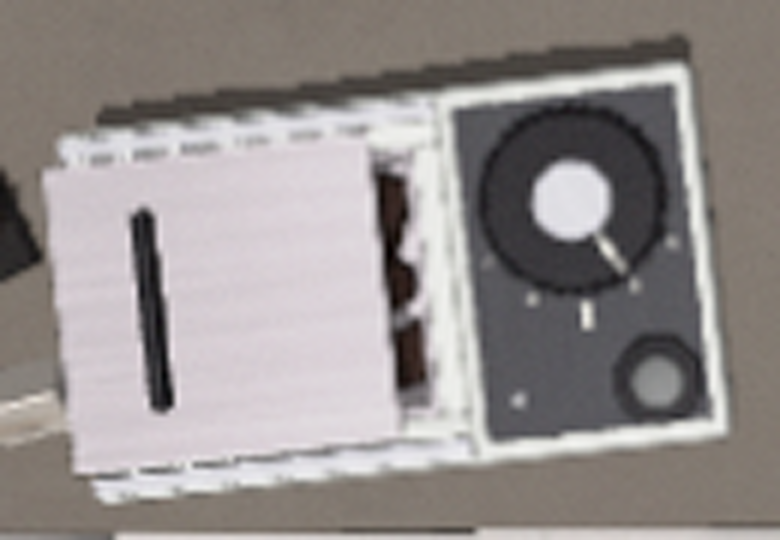

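View pics/s0z.png

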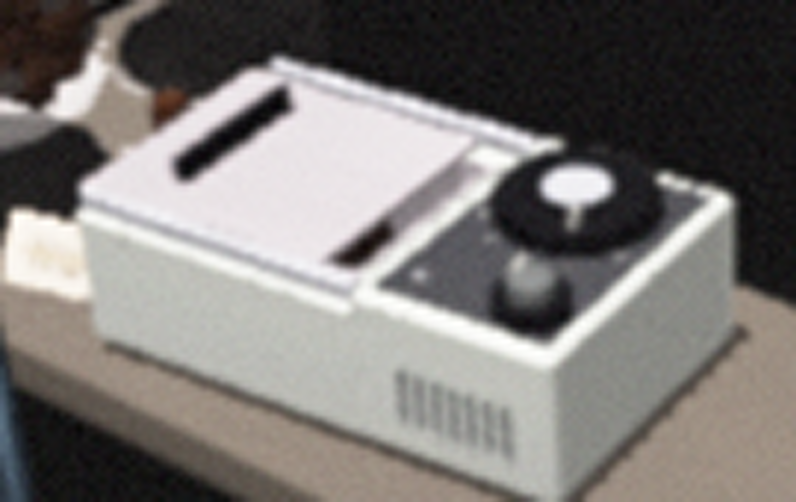

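The wheel's index line sits one 30° click counter-clockwise of the long mark, at about -0.524. Next I'll fit the melter pose from the landmarks.

```bash
cat >> h.py <<'E'
def zt(u,v): return 155+(u+.5)/6-.5,192+(v+.5)/6-.5
def zs(u,v): return 145+(u+.5)/5.9-.5,165+(v+.5)/5.9-.5
E
python3 - <<'E'
from h import *
from scipy.optimize import least_squares
L=[('top',zt(688,65),(85,-145,95)),('top',zt(728,432),(-85,-145,95)),('top',zt(480,457),(-85,-28,95)),('top',zt(438,97),(85,-28,95)),
('top',zt(60,138),(85,145,95)),('top',zt(100,500),(-85,145,95)),('top',zt(572,200),(28,-86.5,112)),('top',zt(658,380),(-56,-115.5,117)),
('scene',zs(735,198),(85,-145,95)),('scene',zs(556,358),(-85,-145,95)),('scene',zs(362,296),(-85,-28,95)),('scene',zs(577,187),(28,-86.5,113)),('scene',zs(100,340),(-85,145,0))]
def W(p,m):
    c,s=np.cos(p[2]),np.sin(p[2]); x,y,z=np.array(m)/1000
    return np.array([p[0]+c*x-s*y,p[1]+s*x+c*y,z])
def res(p,n=('top','scene')): return np.concatenate([proj(a,W(p,m))-np.array(b) for a,b,m in L if a in n])
for n in (('top',),('scene',),('top','scene')):
    r=least_squares(res,[.55,.15,.1],args=(n,),loss='soft_l1'); p=r.x; print(n,p,np.round(res(p,n).reshape(-1,2),1).tolist())
for k,m in dict(wheel=(28,-86.5,112),button=(-56,-115.5,117),shutbar=(0,77,107)).items(): print(k,W(p,m))
print('axes x',np.cos(p[2]),np.sin(p[2]))
c,s=np.cos(p[2]),np.sin(p[2])
def M(w): d=w[:2]-p[:2]; return np.array([c*d[0]+s*d[1],-s*d[0]+c*d[1]])*1000
for e in((143,210),(163,408)): w=atz('top',*zt(*e),.107); print('bar end',w,M(w))
for e in((42,170),(365,145),(398,440),(72,475)): print('cover',M(atz('top',*zt(*e),.091)))
for e in((190,170),(283,100)): print('bar scene',M(atz('scene',*zs(*e),.107)))
print('idx',M(atz('top',*zt(628,272),.112)))
from scipy.spatial.transform import Rotation as R
q=status.get_obs()['eef_rot']; print(R.from_quat(np.r_[q[1:],q[0]]).as_matrix().round(3))
E
```

```text
('top',) [0.50080568 0.16361988 0.09879864] [[0.6, -1.1], [1.3, 0.6], [-0.7, 1.4], [-0.8, -1.4], [-0.7, -0.8], [-0.5, 1.2], [0.4, -0.1], [0.5, 0.2]]
('scene',) [0.49947663 0.16233116 0.09269028] [[1.2, -0.7], [-0.3, 0.9], [-2.2, -0.9], [0.8, -0.6], [-0.1, 1.2]]
('top', 'scene') [0.50062702 0.16353634 0.0974412 ] [[0.7, -1.0], [1.3, 0.8], [-0.7, 1.5], [-0.7, -1.3], [-0.6, -0.8], [-0.5, 1.2], [0.4, -0.0], [0.5, 0.3], [1.1, -1.2], [-0.1, 0.5], [-2.1, -1.2], [0.7, -1.0], [-0.2, 1.0]]
wheel [0.53690953 0.0801707  0.112     ]
button [0.45612932 0.04313616 0.117     ]
shutbar [0.49313592 0.24017108 0.107     ]
axes x 0.9952563617331076 0.09728707226439504
bar end [0.53551402 0.27413947 0.107     ] [ 45.48176114 106.6844085 ]
bar end [0.44697558 0.26622159 0.107     ] [-43.40699625 107.41773932]
cover [ 69.2604217  154.27104121]
cover [63.72298064  6.09209779]
cover [-69.79656192   6.04948763]
cover [-69.59743502 155.67811721]
bar scene [-53.75241813  94.20790349]
bar scene [25.47426657 97.91703694]
idx [  -6.35323863 -106.36628873]
[[-0.001  0.382  0.924]
 [-0.001  0.924 -0.382]
 [-1.    -0.002 -0.   ]]
```

```bash
cat >> h.py <<'E'
from scipy.spatial.transform import Rotation as R
P0=np.array([.5006,.1635]); TH=.0975
def m2w(m): c,s=np.cos(TH),np.sin(TH); m=np.array(m)/1000; return np.array([P0[0]+c*m[0]-s*m[1],P0[1]+s*m[0]+c*m[1],m[2]])
def w2m(w): c,s=np.cos(TH),np.sin(TH); d=np.array(w[:2])-P0; return np.array([c*d[0]+s*d[1],-s*d[0]+c*d[1],w[2]])*1000
def st():
    o=status.get_obs(); q=o['eef_rot']; M=R.from_quat(np.r_[q[1:],q[0]]).as_matrix()
    yaw=np.degrees(np.arctan2(-M[0,1],M[1,1])-TH)
    f=o['wrist_force']; c,s=np.cos(TH),np.sin(TH); fm=[c*f[0]+s*f[1],-s*f[0]+c*f[1],f[2]]
    print('t',round(o['time_s'],2),'mm',w2m(o['eef_pos']).round(1),'yaw to add',round(yaw,2),'F',np.round(fm,1),'tilt',M[2].round(3),'q',o['q'].round(2)); return o,M
def go(m):
    o,M=st(); print('shift mm',((m2w(m)-o['eef_pos'])@M*1000).round(1))
E
python3 -c "
from h import *
go((0,145,180))"
```

```text
t 0.1 mm [-244.2  393.1  202.4] yaw to add -28.04 F [-0.5  0.4 -0.5] tilt [-1.    -0.002 -0.   ] q [ 0.97  0.18  1.61 -0.    1.35 -0.21]
shift mm [  22.4 -104.2  332.2]
```

```bash
python3 -m jog '[4,-15,48,-7,0, 8,-30,95,-14,0, 12,-45,142,-21,0, 16,-60,190,-28,0, 20,-75,238,-28,0]'; python3 -c "
from h import *
go((0,145,140))"
```

```text
time_s: 0.6
eef_pos: [0.4111, 0.3703, 0.1828]
eef_rot: [0.706, -0.036, 0.706, 0.036]
wrist_force: [0.2, 1.0, 0.7]
opening: 0.144
t 0.6 mm [-68.9 214.5 182.8] yaw to add 0.18 F [0.3 1.  0.7] tilt [-1. -0. -0.] q [ 0.52  0.15  1.68  0.    1.31 -1.15]
shift mm [ 42.8 -69.7  68.7]
```

```bash
python3 -m jog '[10,-20,25,0,0, 20,-40,45,0,0, 30,-60,65,0,0, 42,-70,69,0,0, 42,-70,69,0,0]'; python3 -c "
from h import *
go((0,140,98))
snap('scene','s1');snap('top','t1')
a=cv2.imread('pics/scene0.png')
b=cv2.imread('pics/s1.png')[120:255,120:300];cv2.imwrite('pics/s1z.png',cv2.resize(b,None,fx=4.4,fy=4.4,interpolation=2))"
```

```text
time_s: 1.1
eef_pos: [0.4845, 0.3071, 0.1387]
eef_rot: [0.705, -0.034, 0.708, 0.033]
wrist_force: [-1.3, 0.1, -0.2]
opening: -0.0
t 1.1 mm [ -2.1 144.5 138.7] yaw to add -0.16 F [-1.3  0.2 -0.2] tilt [-1.    -0.001 -0.005] q [ 0.36  0.25  1.67 -0.    1.23 -1.31]
shift mm [40.7 -4.5  2.3]
```

View pics/s1z.png

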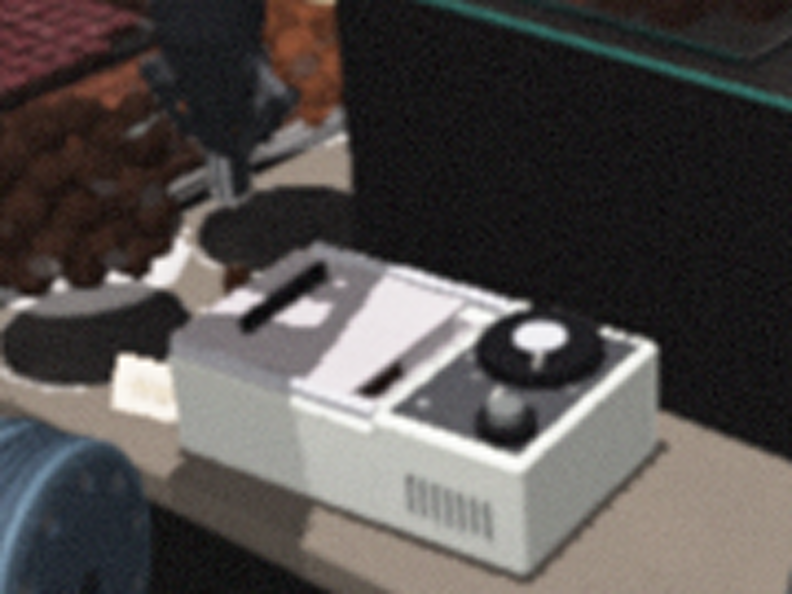

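The shut fingertips are at about (232,205) in the crop, beyond and above the bar, which runs from (250,325) to (320,270). The way down is clear, so I'll descend behind the bar.

```bash
python3 -m jog '[10,0,0,0,0, 20,0,1,0,0, 30,0,2,0,0, 38,0,2,0,0, 41,0,2,0,0]'; python3 -c "
from h import *
go((0,125,98))"
```

```text
time_s: 1.7
eef_pos: [0.4867, 0.3089, 0.0987]
eef_rot: [0.706, -0.035, 0.707, 0.034]
wrist_force: [0.1, 0.3, 0.1]
opening: 0.0
t 1.7 mm [  0.3 146.1  98.7] yaw to add -0.02 F [0.1 0.3 0.1] tilt [-1.    -0.001 -0.002] q [ 0.36  0.3   1.69  0.    1.16 -1.31]
shift mm [  0.7 -21.1  -0.3]
```

```bash
python3 -m jog '[1,-6,0,0,0, 1,-12,0,0,0, 1,-17,0,0,0, 1,-21,0,0,0, 1,-25,0,0,0]'; python3 -c "
from h import *
go((0,125,98))"
```

```text
time_s: 2.2
eef_pos: [0.4904, 0.2836, 0.0997]
eef_rot: [0.707, -0.034, 0.706, 0.034]
wrist_force: [-0.7, 0.2, 0.2]
opening: -0.004
t 2.2 mm [  1.6 120.6  99.7] yaw to add -0.06 F [-0.7  0.2  0.2] tilt [-1.     0.     0.001] q [ 0.31  0.28  1.72 -0.    1.15 -1.35]
shift mm [ 1.7  4.4 -1.6]
```

```bash
python3 -m jog '[2,-2,0,0,0, 2,-4,0,0,0, 2,-6,0,0,0, 2,-8,0,0,0, 2,-10,0,0,0]'; python3 -m jog '[0,-2,0,0,0, 0,-4,0,0,0, 0,-6,0,0,0, 0,-8,0,0,0, 0,-10,0,0,0]';python3 -c "
from h import *
go((0,125,98))"
```

```text
time_s: 2.7
eef_pos: [0.491, 0.2741, 0.0973]
eef_rot: [0.706, -0.034, 0.706, 0.034]
wrist_force: [-0.2, 0.1, -0.2]
opening: -0.003
time_s: 3.2
eef_pos: [0.492, 0.2641, 0.0973]
eef_rot: [0.706, -0.034, 0.706, 0.034]
wrist_force: [0.8, 0.1, 0.1]
opening: -0.002
t 3.2 mm [  1.2 100.9  97.3] yaw to add -0.03 F [ 0.8 -0.   0.1] tilt [-1.  0. -0.] q [ 0.28  0.26  1.74  0.    1.14 -1.39]
shift mm [-0.7 24.1 -1.2]
```

No force yet, although the tip should have reached the bar. I'll look.

```bash
python3 -c "
from h import *
snap('scene','s2');snap('top','t2')
b=cv2.imread('pics/s2.png')[165:250,145:280];b=cv2.resize(b,(540,340),interpolation=2)
d=cv2.imread('pics/t2.png')[192:282,155:285];d=cv2.resize(d,(360,249),interpolation=2)
o=np.zeros((590,540,3),np.uint8);o[:340]=b;o[340:589,:360]=d;cv2.imwrite('pics/c2.png',o)"
```

```text
(no output)
```

View pics/c2.png

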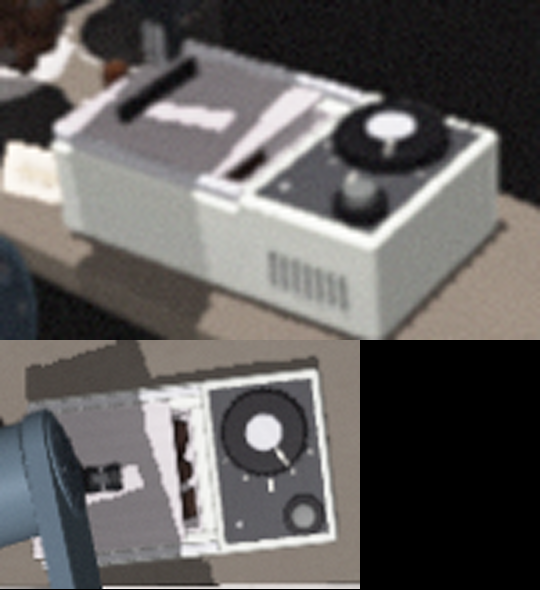

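```bash
python3 -c "
from h import *
o,M=st(); e=o['eef_pos']
for k,dz in(('tip',0),('30up',.03),('73up',.073)):
  q=e+[0,0,dz]; a=proj('scene',q); b=proj('top',q); print(k,((a-[145,165])*4).round(), ((b-[155,192])*2.77+[0,340]).round())
for m in((45,107,107),(-45,107,107),(0,107,107),(0,85,97)): q=m2w(m);print(m,((proj('scene',q)-[145,165])*4).round(), ((proj('top',q)-[155,192])*2.77+[0,340]).round())
"
```

```text
t 3.3 mm [  1.2 100.8  97.3] yaw to add -0.05 F [ 0.4  0.3 -0.3] tilt [-1. -0. -0.] q [ 0.28  0.26  1.74 -0.    1.14 -1.39]
tip [169.  90.] [ 78. 480.]
30up [165.  56.] [ 72. 481.]
73up [159.   5.] [ 62. 482.]
(45, 107, 107) [197.  52.] [ 65. 436.]
(-45, 107, 107) [121. 104.] [ 75. 529.]
(0, 107, 107) [160.  78.] [ 70. 483.]
(0, 85, 97) [184.  96.] [ 94. 480.]
```

```bash
python3 -c "
from h import *
print(((proj('scene',(.4845,.3071,.1387))-[120,120])*4.4).round())
for n,x0,y0,s,w,h in(('s2',165,150,14,56,42),):
  b=cv2.imread('pics/s2.png')[y0:y0+h,x0:x0+w];b=cv2.resize(b,None,fx=s,fy=s,interpolation=2);b=np.clip(b.astype(float)*1.8,0,255).astype(np.uint8)
  b1=cv2.imread('pics/s1.png')[y0-15:y0+h-15,x0-10:x0+w-10]
  cv2.imwrite('pics/f2.png',b)
for m in((1.2,100.8,97.3),(1,100.8,127),(0,107,107)): print(((proj('scene',m2w(m))-[165,150])*14).round())
"
```

```text
[237. 231.]
[310. 525.]
[296. 407.]
[280. 481.]
```

View pics/f2.png

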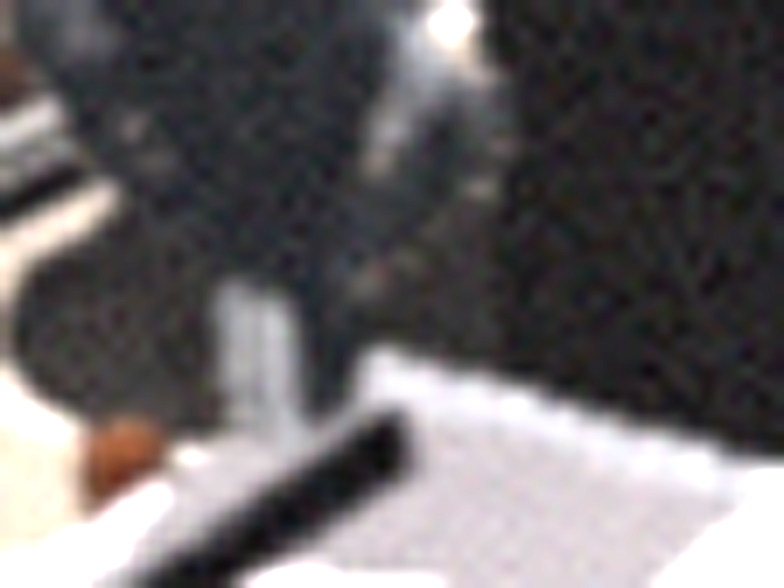

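```bash
python3 -c "
from h import *
for z in(.09,.097,.107,.117): print(z,w2m(atz('scene',165+265/14-.5,150+445/14-.5,z)).round(1))
for z in(.139,.149,.159): print(z,w2m(atz('scene',120+232/4.4-.5,120+205/4.4-.5,z)).round(1))
im=cv2.imread('pics/t1.png')[150:300,120:290]; cv2.imwrite('pics/t1z.png',cv2.resize(im,None,fx=4,fy=4,interpolation=2))
print((proj('top',(.4845,.3071,.1387))-[120,150])*4)
"
```

```text
0.09 [ 34.8 143.8  90. ]
0.097 [ 25.6 135.4  97. ]
0.107 [ 12.5 123.3 107. ]
0.117 [ -0.6 111.3 117. ]
0.139 [ 27.6 176.3 139. ]
0.149 [ 13.6 162.9 149. ]
0.159 [ -0.4 149.4 159. ]
[175.48989192 384.28844805]
```

View pics/t1z.png

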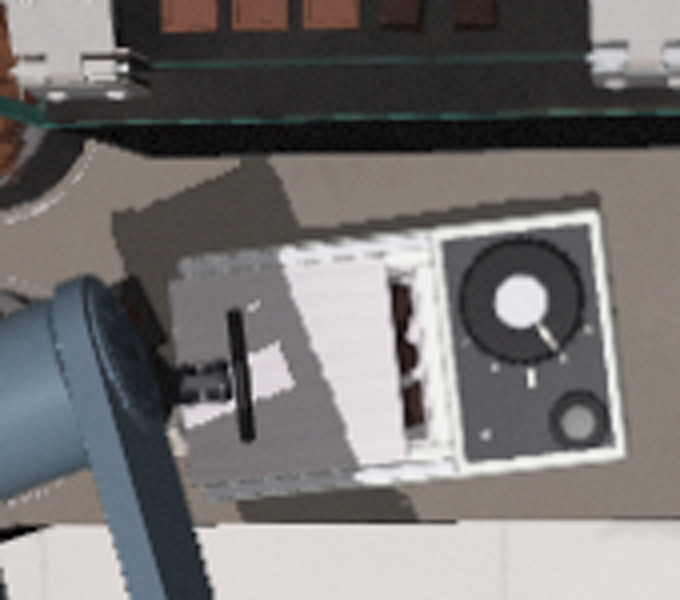

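The image shows the fingertip about 20 mm higher than reported: along its ray, x≈0 gives z≈117. That would carry it over the bar without contact. I'll move back behind the bar and find the cover surface by touch.

```bash
python3 -m jog '[0,8,0,0,0, 0,16,0,0,0, 0,24,0,0,0, 0,30,0,0,0, 0,30,0,0,0]'; python3 -m jog '[1,0,0,0,0, 2,0,0,0,0, 3,0,0,0,0, 4,0,0,0,0, 4,0,0,0,0]';python3 -m jog '[0.5,0,0,0,0, 1,0,0,0,0, 1.5,0,0,0,0, 2,0,0,0,0, 2,0,0,0,0]';python3 -c "
from h import *
st()"
```

```text
time_s: 3.8
eef_pos: [0.4888, 0.2952, 0.0972]
eef_rot: [0.706, -0.035, 0.706, 0.035]
wrist_force: [-0.9, 0.1, -0.3]
opening: 0.001
time_s: 4.3
eef_pos: [0.489, 0.2939, 0.093]
eef_rot: [0.706, -0.034, 0.706, 0.034]
wrist_force: [-0.4, 0.3, 0.6]
opening: 0.001
time_s: 4.8
eef_pos: [0.489, 0.2941, 0.0912]
eef_rot: [0.706, -0.034, 0.706, 0.034]
wrist_force: [0.6, -0.3, 0.7]
opening: -0.005
t 4.8 mm [  1.2 131.1  91.2] yaw to add -0.03 F [ 0.5 -0.4  0.7] tilt [-1. -0. -0.] q [ 0.33  0.3   1.71  0.    1.14 -1.33]
```

```bash
python3 -m jog '[0.5,0,0,0,0, 1,0,0,0,0, 1.5,0,0,0,0, 2,0,0,0,0, 2,0,0,0,0]';python3 -m jog '[1,0,0,0,0, 2,0,0,0,0, 3,0,0,0,0, 3,0,0,0,0, 3,0,0,0,0]'
```

```text
time_s: 5.3
eef_pos: [0.489, 0.2941, 0.0892]
eef_rot: [0.706, -0.034, 0.706, 0.034]
wrist_force: [0.4, -0.1, 0.1]
opening: 0.001
time_s: 5.8
eef_pos: [0.4891, 0.2941, 0.0862]
eef_rot: [0.706, -0.034, 0.706, 0.034]
wrist_force: [-0.0, -0.2, -0.4]
opening: 0.001
```

```bash
python3 -m jog '[1,0,0,0,0, 2,0,0,0,0, 3,0,0,0,0, 3,0,0,0,0, 3,0,0,0,0]'
```

```text
time_s: 6.3
eef_pos: [0.489, 0.2941, 0.0832]
eef_rot: [0.706, -0.034, 0.706, 0.034]
wrist_force: [0.5, -0.1, -0.2]
opening: 0.002
```

Nominal 83 mm is below the 91 mm cover top and there is still no contact. That confirms the real finger end is about 19–20 mm above the reported TCP. I'll lower a little more and push.

```bash
python3 -m jog '[1,0,0,0,0, 2,0,0,0,0, 3,0,0,0,0, 4,0,0,0,0, 4,0,0,0,0]'; python3 -m jog '[1,0,0,0,0, 1,-2,0,0,0, 1,-4,0,0,0, 1,-6,0,0,0, 1,-8,0,0,0]'
```

```text
time_s: 6.8
eef_pos: [0.4889, 0.294, 0.079]
eef_rot: [0.706, -0.034, 0.706, 0.034]
wrist_force: [-0.3, -0.3, 0.4]
opening: -0.002
time_s: 7.3
eef_pos: [0.4899, 0.2859, 0.0783]
eef_rot: [0.706, -0.034, 0.706, 0.034]
wrist_force: [-0.4, -0.9, -0.4]
opening: 0.001
```

```bash
python3 -m jog '[0,-2,0,0,0, 0,-4,0,0,0, 0,-6,0,0,0, 0,-8,0,0,0, 0,-10,0,0,0]'; python3 -c "
from h import *
st()"
```

```text
time_s: 7.8
eef_pos: [0.4909, 0.2762, 0.0783]
eef_rot: [0.706, -0.034, 0.706, 0.034]
wrist_force: [-0.6, 2.3, 0.3]
opening: 0.003
t 7.8 mm [  1.3 113.1  78.3] yaw to add -0.03 F [-0.4  2.3  0.3] tilt [-1.  0.  0.] q [ 0.3   0.3   1.74  0.    1.11 -1.37]
```

Contact, at 2.3 N. I'll keep pushing.

```bash
python3 -m jog '[0,-2,0,0,0, 0,-4,0,0,0, 0,-6,0,0,0, 0,-8,0,0,0, 0,-10,0,0,0]';python3 -m jog '[0,-2,0,0,0, 0,-4,0,0,0, 0,-6,0,0,0, 0,-7,0,0,0, 0,-8,0,0,0]'
```

```text
time_s: 8.3
eef_pos: [0.4918, 0.2661, 0.0783]
eef_rot: [0.706, -0.034, 0.706, 0.034]
wrist_force: [0.1, 1.9, 0.3]
opening: 0.003
time_s: 8.8
eef_pos: [0.4926, 0.2582, 0.0783]
eef_rot: [0.706, -0.034, 0.706, 0.034]
wrist_force: [0.1, 2.0, 0.3]
opening: 0.002
```

```bash
python3 -m jog '[0,-1,0,0,0, 0,-2,0,0,0, 0,-3,0,0,0, 0,-3.5,0,0,0, 0,-4,0,0,0]'; python3 -c "
from h import *
st()"
```

```text
time_s: 9.3
eef_pos: [0.493, 0.2542, 0.0783]
eef_rot: [0.706, -0.034, 0.706, 0.034]
wrist_force: [-0.2, 2.2, 1.5]
opening: -0.0
t 9.3 mm [ 1.2 91.1 78.3] yaw to add -0.03 F [0.  2.2 1.5] tilt [-1. -0.  0.] q [ 0.26  0.28  1.76 -0.    1.1  -1.41]
```

```bash
python3 -m jog '[0,-1,0,0,0, 0,-2,0,0,0, 0,-3,0,0,0, 0,-3,0,0,0, 0,-3,0,0,0]'
```

```text
time_s: 9.8
eef_pos: [0.4928, 0.2522, 0.0782]
eef_rot: [0.706, -0.034, 0.707, 0.035]
wrist_force: [-1.6, 6.2, -0.5]
opening: -0.003
```

```bash
python3 -m jog '[0,-0.5,0,0,0, 0,-1,0,0,0, 0,-1.5,0,0,0, 0,-2,0,0,0, 0,-2,0,0,0]'
```

```text
time_s: 10.3
eef_pos: [0.4928, 0.2517, 0.0783]
eef_rot: [0.706, -0.033, 0.706, 0.036]
wrist_force: [-2.2, 12.4, -1.4]
opening: 0.002
```

```bash
python3 -m jog '[0,-0.5,0,0,0, 0,-1,0,0,0, 0,-1.5,0,0,0, 0,-2,0,0,0, 0,-2,0,0,0]'
```

```text
time_s: 10.8
eef_pos: [0.4942, 0.2475, 0.0789]
eef_rot: [0.707, -0.034, 0.706, 0.034]
wrist_force: [-0.9, 3.5, 5.8]
opening: 0.001
```

The force rose to 12 N, then the tip moved 4 mm with some upward force. I'll back off and look.

```bash
python3 -m jog '[0,2,0,0,0, 0,4,0,0,0, 0,8,0,0,0, 0,12,0,0,0, -2,16,0,0,0]'; python3 -m jog '[-15,2,0,0,0, -30,2,-10,0,0, -45,10,-30,0,0, -60,25,-60,0,0, -60,40,-80,0,0]'; python3 -c "
from h import *
st()
snap('scene','s3');snap('top','t3')
b=cv2.imread('pics/s3.png')[165:250,145:280];b=cv2.resize(b,(540,340),interpolation=2)
d=cv2.imread('pics/t3.png')[192:282,155:285];d=cv2.resize(d,(540,374),interpolation=2)
cv2.imwrite('pics/c3.png',cv2.resize(np.vstack([b,d]),(450,595)))
cv2.imwrite('pics/c3.png',np.hstack([cv2.resize(b,(400,252)),cv2.resize(d,(400,277))[:252]]) if 0 else np.vstack([b[40:240],d]))"
```

```text
time_s: 11.3
eef_pos: [0.4915, 0.2631, 0.0796]
eef_rot: [0.706, -0.034, 0.707, 0.034]
wrist_force: [0.8, 0.9, -0.1]
opening: 0.0
time_s: 11.8
eef_pos: [0.4087, 0.2962, 0.1434]
eef_rot: [0.708, -0.034, 0.705, 0.035]
wrist_force: [0.7, 0.4, -0.0]
opening: -0.003
t 11.8 mm [-78.5 141.  143.4] yaw to add -0.05 F [ 0.8  0.3 -0. ] tilt [-1.     0.001  0.004] q [ 0.39  0.08  1.84  0.    1.21 -1.28]
```

View pics/c3.png

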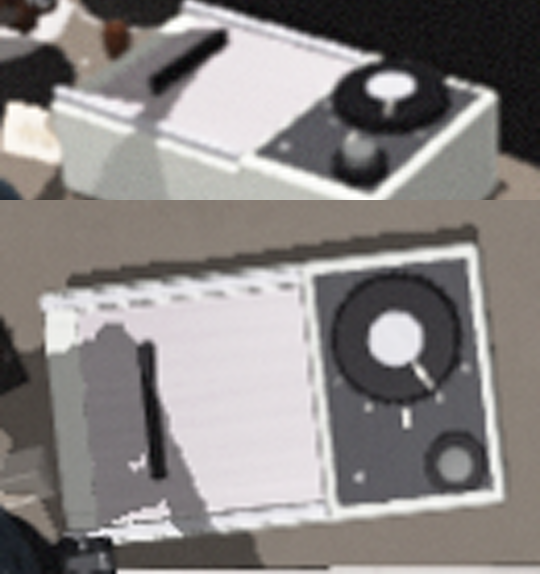

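```bash
python3 -c "
from h import *
k=4.154
for n,u,v,z in(('bar',147,142,.107),('bar',160,277,.107),('covR',300,75,.091),('covR',325,302,.091),('covL',72,115,.091)): print(n,w2m(atz('top',155+(u+.5)/k-.5,192+(v+.5)/k-.5,z)).round(1))
a=cv2.imread('pics/t0.png') if 0 else cv2.imread('pics/top0.png'); b=cv2.imread('pics/t3.png')
g=lambda i:cv2.cvtColor(i,6).astype(int)
for v in(225,235,240,245):
  print(v,g(a)[v,170:195].tolist(),'\n   ',g(b)[v,180:205].tolist())
for v in (222,235,248,258): print(v,g(b)[v,222:240].tolist())
"
```

```text
bar [ 44.1  75.2 107. ]
bar [-43.3  76.4 107. ]
covR [ 76.5 -26.5  91. ]
covR [-71.7 -26.2  91. ]
covL [ 67.7 125.6  91. ]
225 [203, 202, 200, 202, 201, 201, 200, 203, 201, 203, 203, 201, 202, 202, 204, 204, 203, 206, 205, 206, 205, 205, 207, 206, 208] 
    [117, 117, 118, 117, 117, 120, 130, 182, 207, 183, 165, 181, 213, 214, 214, 214, 214, 215, 214, 217, 216, 215, 217, 217, 219]
235 [204, 204, 203, 205, 204, 204, 206, 114, 41, 57, 20, 95, 207, 207, 209, 209, 209, 208, 210, 211, 210, 212, 211, 211, 210] 
    [118, 116, 119, 118, 122, 121, 118, 121, 109, 31, 30, 48, 119, 219, 219, 218, 218, 218, 218, 219, 219, 219, 220, 220, 219]
240 [207, 207, 207, 208, 208, 207, 208, 209, 36, 49, 30, 58, 205, 207, 205, 205, 206, 204, 205, 204, 204, 207, 204, 207, 205] 
    [119, 119, 121, 120, 120, 119, 118, 120, 113, 75, 24, 26, 34, 127, 214, 215, 215, 214, 214, 215, 216, 217, 217, 217, 217]
245 [203, 205, 206, 204, 203, 204, 206, 205, 117, 47, 61, 10, 86, 205, 204, 206, 202, 206, 207, 207, 207, 207, 207, 208, 207] 
    [120, 120, 118, 119, 119, 119, 117, 118, 116, 108, 41, 25, 23, 58, 118, 154, 217, 217, 217, 217, 217, 214, 219, 216, 219]
222 [223, 225, 225, 224, 226, 228, 186, 197, 234, 180, 97, 94, 78, 46, 55, 62, 60, 58]
235 [223, 223, 223, 223, 221, 222, 222, 191, 200, 233, 210, 130, 91, 109, 125, 100, 58, 38]
248 [222, 224, 224, 224, 223, 225, 225, 224, 227, 188, 204, 227, 166, 91, 93, 94, 93, 92]
258 [226, 225, 225, 225, 225, 226, 226, 227, 228, 229, 189, 196, 236, 188, 91, 92, 95, 95]
```

The cover looks shut, with the bar at about 76 against 77. The last push may have ridden up on the bar, though, so I'll re-seat it with the tip a few mm lower.

```bash
python3 -m jog '[0,-12,20,0,0, 0,-24,40,0,0, 8,-36,60,0,0, 28,-36,78,0,0, 48,-36,79,0,0]'; python3 -m jog '[5,0,0,0,0, 10,0,0,0,0, 15,0,0,0,0, 17,0,0,0,0, 19,0,0,0,0]'; python3 -c "
from h import *
st()"
```

```text
time_s: 12.4
eef_pos: [0.4944, 0.2665, 0.093]
eef_rot: [0.708, -0.034, 0.705, 0.034]
wrist_force: [-0.3, 0.3, -0.1]
opening: 0.001
time_s: 12.9
eef_pos: [0.491, 0.2674, 0.0738]
eef_rot: [0.707, -0.034, 0.706, 0.034]
wrist_force: [1.1, -0.2, -0.4]
opening: -0.0
t 12.9 mm [  0.5 104.3  73.8] yaw to add -0.01 F [ 1.1 -0.3 -0.4] tilt [-1.     0.     0.001] q [ 0.29  0.3   1.75 -0.    1.09 -1.38]
```

```bash
python3 -m jog '[0.5,0,0,0,0, 1,0,0,0,0, 1.5,0,0,0,0, 2,0,0,0,0, 2,0,0,0,0]'
```

```text
time_s: 13.4
eef_pos: [0.4907, 0.2671, 0.0713]
eef_rot: [0.706, -0.034, 0.706, 0.034]
wrist_force: [-0.5, -0.2, 0.5]
opening: 0.001
```

```bash
python3 -m jog '[0.5,0,0,0,0, 1,0,0,0,0, 1.5,0,0,0,0, 2,0,0,0,0, 2,0,0,0,0]'
```

```text
time_s: 13.9
eef_pos: [0.4906, 0.2671, 0.0691]
eef_rot: [0.706, -0.034, 0.706, 0.034]
wrist_force: [0.1, -0.3, 0.9]
opening: -0.004
```

That is 9 mm lower than the first push. I'll push again from here.

```bash
python3 -m jog '[0,-3,0,0,0, 0,-6,0,0,0, 0,-9,0,0,0, 0,-11,0,0,0, 0,-12,0,0,0]'
```

```text
time_s: 14.4
eef_pos: [0.4917, 0.2579, 0.0696]
eef_rot: [0.707, -0.032, 0.706, 0.036]
wrist_force: [-1.8, 15.5, 0.9]
opening: -0.001
```

```bash
python3 -m jog '[0,-1,0,0,0, 0,-2,0,0,0, 0,-2.5,0,0,0, 0,-3,0,0,0, 0,-3,0,0,0]'; python3 -c "
from h import *
st()"
```

```text
time_s: 14.9
eef_pos: [0.4917, 0.2577, 0.0702]
eef_rot: [0.707, -0.031, 0.706, 0.037]
wrist_force: [-2.6, 23.6, 2.0]
opening: -0.004
t 14.9 mm [ 0.3 94.6 70.2] yaw to add -0.05 F [-0.3 23.7  2. ] tilt [-1.     0.009  0.002] q [ 0.26  0.29  1.77  0.01  1.08 -1.41]
```

The cover is firmly stopped at 24 N, with the tip well engaged behind the bar. I'll retract and go above the wheel.

```bash
python3 -m jog '[0,5,0,0,0, 0,10,0,0,0, 0,14,0,0,0, -15,14,0,0,0, -40,14,0,0,0]'; python3 -m jog '[-20,0,0,0,0, -28,-35,0,0,0, -28,-80,0,0,0, -28,-125,0,0,0, -28,-170,0,0,0]';  python3 -c "
from h import *
go((-1.5,-91.7,100))"
```

```text
time_s: 15.4
eef_pos: [0.4895, 0.2653, 0.1087]
eef_rot: [0.705, -0.035, 0.708, 0.034]
wrist_force: [0.8, -0.1, -0.4]
opening: 0.0
time_s: 15.9
eef_pos: [0.5076, 0.095, 0.1387]
eef_rot: [0.707, -0.035, 0.706, 0.034]
wrist_force: [0.1, 0.3, -0.2]
opening: -0.003
t 15.9 mm [  0.3 -68.9 138.7] yaw to add -0.02 F [ 0.2  0.3 -0.2] tilt [-1.    -0.001  0.002] q [-0.04  0.12  1.82 -0.    1.21 -1.71]
shift mm [ 38.7 -22.8  -1.9]
```

```bash
python3 -m jog '[0,-12,-2,0,0, 5,-20,-2,0,0, 20,-20,-2,0,0, 35,-20,-2,0,0, 43,-20,-2,0,0]'; python3 -m jog '[1,0,0,0,0, 2,0,0,0,0, 3,0,0,0,0, 4,0,0,0,0, 4,0,0,0,0]';  python3 -c "
from h import *
st()"
```

```text
time_s: 16.4
eef_pos: [0.5063, 0.0777, 0.0931]
eef_rot: [0.706, -0.034, 0.707, 0.035]
wrist_force: [-0.3, -0.4, -0.2]
opening: -0.003
time_s: 16.9
eef_pos: [0.5074, 0.0769, 0.0906]
eef_rot: [0.706, -0.034, 0.706, 0.034]
wrist_force: [0.2, 0.6, 0.4]
opening: 0.001
t 16.9 mm [ -1.6 -86.9  90.6] yaw to add -0.03 F [0.2 0.6 0.4] tilt [-1.    -0.     0.001] q [-0.08  0.18  1.86 -0.    1.11 -1.75]
```

```bash
python3 -m jog '[0.5,0,0,0,0, 1,0,0,0,0, 1.5,0,0,0,0, 2,0,0,0,0, 2,0,0,0,0]'
```

```text
time_s: 17.4
eef_pos: [0.5071, 0.0768, 0.0882]
eef_rot: [0.706, -0.034, 0.706, 0.034]
wrist_force: [-0.6, 0.6, -0.7]
opening: 0.0
```

```bash
python3 -m jog '[0.5,0,0,0,0, 1,0,0,0,0, 1.5,0,0,0,0, 2,0,0,0,0, 2,0,0,0,0]'
```

```text
time_s: 17.9
eef_pos: [0.5071, 0.0768, 0.0861]
eef_rot: [0.706, -0.034, 0.706, 0.034]
wrist_force: [-0.6, -0.2, 0.5]
opening: -0.0
```

```bash
python3 -m jog '[0,-4,0,0,0, 0.5,-4,0,0,0, 1,-4,0,0,0, 1.5,-4,0,0,0, 2,-4,0,0,0]'
```

```text
time_s: 18.4
eef_pos: [0.5076, 0.0729, 0.0842]
eef_rot: [0.706, -0.034, 0.706, 0.034]
wrist_force: [-0.4, 0.4, 0.2]
opening: -0.0
```

```bash
python3 -m jog '[0.5,0,0,0,0, 1,0,0,0,0, 1.5,0,0,0,0, 2,0,0,0,0, 2,0,0,0,0]'
```

```text
time_s: 18.9
eef_pos: [0.5076, 0.0727, 0.0837]
eef_rot: [0.706, -0.035, 0.706, 0.034]
wrist_force: [-6.5, -0.5, 13.5]
opening: 0.001
```

```bash
python3 -m jog '[0.5,0,0,0,0, 1,0,0,0,0, 1.5,0,0,0,0, 2,0,0,0,0, 2,0,0,0,0]'; python3 -c "
from h import *
st()"
```

```text
time_s: 19.4
eef_pos: [0.5077, 0.0726, 0.0834]
eef_rot: [0.706, -0.035, 0.706, 0.034]
wrist_force: [-13.7, -1.2, 28.9]
opening: -0.002
t 19.4 mm [ -1.8 -91.2  83.4] yaw to add 0.01 F [-13.7   0.1  28.9] tilt [-1.    -0.001 -0.   ] q [-0.09  0.19  1.86 -0.    1.09 -1.76]
```

Wheel contact is at nominal 84 mm. I'll ease the press to about 13 N, then turn 15° and 15° as a rigid arc.

```bash
python3 -m jog '[-1,0,0,0,0, -2,0,0,0,0, -2,0,0,0,0, -2,0,0,0,0, -2,0,0,0,0]'; python3 -m jog '[0,1.5,-0.2,3,0, 0,3.1,-0.4,6,0, 0,4.7,-0.4,9,0, 0,6.3,-0.4,12,0, 0,7.9,-0.2,15,0]';  python3 -c "
from h import *
st()"
```

```text
time_s: 19.9
eef_pos: [0.5076, 0.0728, 0.0837]
eef_rot: [0.706, -0.035, 0.706, 0.034]
wrist_force: [-6.1, -1.0, 13.1]
opening: 0.004
time_s: 20.4
eef_pos: [0.5064, 0.0805, 0.0837]
eef_rot: [0.704, 0.059, 0.705, -0.059]
wrist_force: [-7.7, -1.2, 14.5]
opening: 0.002
t 20.4 mm [ -2.3 -83.2  83.7] yaw to add -15.13 F [-7.8 -0.5 14.5] tilt [-1.    -0.001 -0.   ] q [-0.07  0.19  1.86 -0.    1.09 -1.48]
```

```bash
python3 -m jog '[0,1.5,-0.2,3,0, 0,3.1,-0.4,6,0, 0,4.7,-0.4,9,0, 0,6.3,-0.4,12,0, 0,7.9,-0.2,15,0]';  python3 -c "
from h import *
st()"; python3 -m jog '[-3,0,0,0,0, -10,0,0,0,0, -25,0,0,0,0, -40,0,-10,0,0, -60,0,-50,0,0]'; python3 -m jog '[-5,10,-50,0,0, -5,40,-90,0,0, -5,70,-110,0,0, -5,100,-120,0,0, -5,120,-120,0,0]'; python3 -c "
from h import *
st(); snap('top','t4');snap('scene','s4')
b=cv2.imread('pics/s4.png')[165:250,145:280];b=cv2.resize(b,(540,340),interpolation=2)
d=cv2.imread('pics/t4.png')[192:282,155:285];d=cv2.resize(d,(540,374),interpolation=2)
cv2.imwrite('pics/c4.png',np.vstack([b[40:240],d]))"
```

```text
time_s: 20.9
eef_pos: [0.5072, 0.0888, 0.0837]
eef_rot: [0.691, 0.15, 0.691, -0.15]
wrist_force: [-8.4, -1.0, 14.9]
opening: 0.004
t 20.9 mm [ -0.7 -75.   83.7] yaw to add -30.14 F [-8.4 -0.2 14.9] tilt [-1.    -0.    -0.001] q [-0.06  0.19  1.86 -0.    1.09 -1.2 ]
time_s: 21.4
eef_pos: [0.464, 0.1082, 0.143]
eef_rot: [0.691, 0.15, 0.69, -0.15]
wrist_force: [0.0, -0.3, 0.6]
opening: -0.005
time_s: 21.9
eef_pos: [0.4019, 0.2704, 0.1478]
eef_rot: [0.692, 0.149, 0.691, -0.148]
wrist_force: [0.4, 0.1, 0.5]
opening: 0.001
t 21.9 mm [-87.8 116.  147.8] yaw to add -29.87 F [0.4 0.  0.5] tilt [-1.     0.001  0.   ] q [ 0.35  0.04  1.89  0.    1.22 -0.8 ]
```

View pics/c4.png

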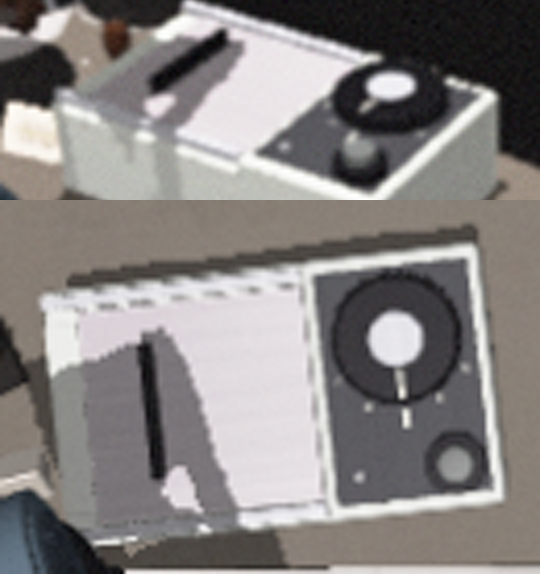

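The index line, running from (400,370) to (404,397), is aligned with the long mark at (406,418). The cover is still shut, with the bar where it was. Next is the button.

```bash
python3 -m jog '[0,0,0,-6,0, 0,0,0,-12,0, 0,0,0,-18,0, 0,0,0,-24,0, 0,0,0,-30,0]'; python3 -c "
from h import *
go((-56,-115.5,120))"
```

```text
time_s: 22.5
eef_pos: [0.4025, 0.2671, 0.1472]
eef_rot: [0.706, -0.036, 0.706, 0.035]
wrist_force: [-0.1, -0.2, -0.9]
opening: 0.001
t 22.5 mm [-87.6 112.7 147.2] yaw to add 0.19 F [-0.1 -0.1 -0.9] tilt [-1.    -0.    -0.001] q [ 0.34  0.03  1.89 -0.    1.22 -1.33]
shift mm [  27.3 -228.2   30.8]
```

```bash
python3 -m jog '[0,-45,6,0,0, 0,-90,12,0,0, 0,-135,18,0,0, 0,-180,25,0,0, 0,-220,31,0,0]'; python3 -m jog '[8,-8,0,0,0, 16,-8,0,0,0, 24,-8,0,0,0, 32,-8,0,0,0, 40,-8,0,0,0]'; python3 -c "
from h import *
go((-56,-115.5,95))"
```

```text
time_s: 23.0
eef_pos: [0.4545, 0.0493, 0.1475]
eef_rot: [0.706, -0.034, 0.706, 0.034]
wrist_force: [1.3, 0.2, 0.2]
opening: 0.002
time_s: 23.5
eef_pos: [0.4549, 0.0453, 0.1063]
eef_rot: [0.706, -0.035, 0.707, 0.035]
wrist_force: [-0.1, 0.2, 0.2]
opening: -0.001
t 23.5 mm [ -57.  -113.2  106.3] yaw to add 0.08 F [-0.   0.2  0.2] tilt [-1.     0.    -0.001] q [-0.16  0.03  1.98  0.    1.13 -1.83]
shift mm [11.3 -2.3  1. ]
```

```bash
python3 -m jog '[0,-2,1,0,0, 4,-2,1,0,0, 8,-2,1,0,0, 12,-2,1,0,0, 14,-2,1,0,0]'; python3 -m jog '[1,0,0,0,0, 2,0,0,0,0, 3,0,0,0,0, 4,0,0,0,0, 4,0,0,0,0]'; python3 -c "
from h import *
st()"
```

```text
time_s: 24.0
eef_pos: [0.4566, 0.0424, 0.0929]
eef_rot: [0.706, -0.034, 0.706, 0.034]
wrist_force: [0.3, 0.1, 0.7]
opening: 0.003
time_s: 24.5
eef_pos: [0.4567, 0.0423, 0.0892]
eef_rot: [0.706, -0.034, 0.706, 0.034]
wrist_force: [-0.8, 0.1, -0.4]
opening: -0.001
t 24.5 mm [ -55.5 -116.4   89.2] yaw to add -0.03 F [-0.8  0.1 -0.4] tilt [-1. -0. -0.] q [-0.17  0.06  1.99 -0.    1.09 -1.84]
```

```bash
python3 -m jog '[0.5,0,0,0,0, 1,0,0,0,0, 1.5,0,0,0,0, 2,0,0,0,0, 2,0,0,0,0]'
```

```text
time_s: 25.0
eef_pos: [0.4568, 0.0423, 0.0873]
eef_rot: [0.706, -0.034, 0.706, 0.034]
wrist_force: [-0.7, -1.2, 2.6]
opening: -0.001
```

```bash
python3 -m jog '[0.5,0,0,0,0, 1,0,0,0,0, 1.5,0,0,0,0, 2,0,0,0,0, 2,0,0,0,0]'
```

```text
time_s: 25.5
eef_pos: [0.4568, 0.0423, 0.0853]
eef_rot: [0.706, -0.034, 0.706, 0.034]
wrist_force: [-0.6, 1.0, 3.1]
opening: -0.001
```

```bash
python3 -m jog '[0.5,0,0,0,0, 1,0,0,0,0, 1.5,0,0,0,0, 2,0,0,0,0, 2,0,0,0,0]'
```

```text
time_s: 26.0
eef_pos: [0.4568, 0.0423, 0.0833]
eef_rot: [0.706, -0.034, 0.706, 0.034]
wrist_force: [-1.4, -0.0, 5.1]
opening: 0.002
```

```bash
python3 -m jog '[0.5,0,0,0,0, 1,0,0,0,0, 1.5,0,0,0,0, 2,0,0,0,0, 2,0,0,0,0]'
```

```text
time_s: 26.5
eef_pos: [0.4569, 0.0422, 0.0827]
eef_rot: [0.706, -0.034, 0.706, 0.034]
wrist_force: [-7.4, 0.4, 19.2]
opening: 0.001
```

The button bottomed out after about 6 mm of travel, at 19 N. I'll release, retract and check.

```bash
python3 -m jog '[-4,0,0,0,0, -12,0,0,0,0, -30,0,0,0,0, -50,0,-10,0,0, -70,0,-40,0,0]'; python3 -m jog '[0,30,-40,0,0, 0,70,-60,0,0, 0,110,-60,0,0, 0,150,-60,0,0, 0,180,-60,0,0]';python3 -m jog '[0,20,0,0,0, 0,20,0,0,0, 0,20,0,0,0, 0,20,0,0,0, 0,20,0,0,0]'; python3 -c "
from h import *
st(); snap('top','t5');snap('scene','s5')
b=cv2.imread('pics/s5.png')[165:250,145:280];b=cv2.resize(b,(540,340),interpolation=2)
d=cv2.imread('pics/t5.png')[192:282,155:285];d=cv2.resize(d,(540,374),interpolation=2)
cv2.imwrite('pics/c5.png',np.vstack([b[40:240],d]))
x=cv2.absdiff(cv2.imread('pics/top0.png'),cv2.imread('pics/t5.png')).max(2)
for n,r in dict(right=np.s_[180:290,300:440],tongs=np.s_[130:195,317:440]).items(): print(n,(x[r]>40).sum())"
```

```text
time_s: 27.0
eef_pos: [0.4177, 0.0382, 0.1521]
eef_rot: [0.706, -0.034, 0.706, 0.034]
wrist_force: [-1.5, -1.2, 1.0]
opening: 0.002
time_s: 27.5
eef_pos: [0.3389, 0.2137, 0.1514]
eef_rot: [0.706, -0.034, 0.706, 0.035]
wrist_force: [1.7, 0.4, -0.9]
opening: 0.003
time_s: 28.0
eef_pos: [0.338, 0.2308, 0.1512]
eef_rot: [0.706, -0.034, 0.706, 0.034]
wrist_force: [0.6, 0.7, -0.8]
opening: 0.002
t 28.0 mm [-155.2   82.8  151.2] yaw to add -0.12 F [ 0.7  0.7 -0.8] tilt [-1. -0. -0.] q [ 0.31 -0.15  2.05 -0.    1.24 -1.36]
right 0
tongs 0
```

View pics/c5.png

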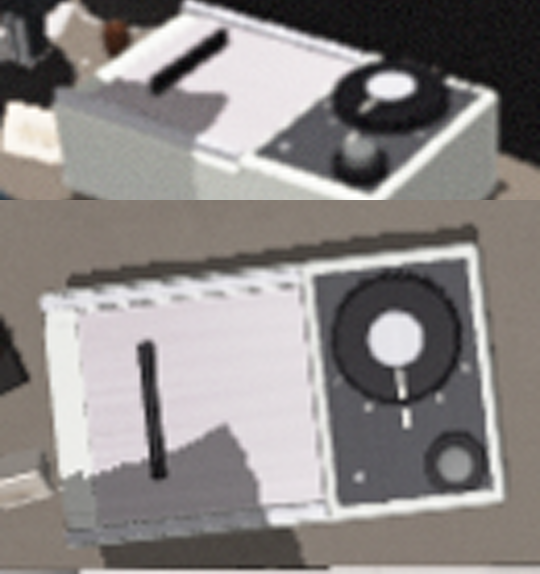

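The cover is shut, with no gap at its console edge (columns 300–325). The index line is at the long mark (406,418) and the button at (456,463) is out again. The price card and stamp look untouched, and the robot is clear, so I'm handing in.

```bash
python3 -c "
from bench import hand_in
print(hand_in())"
```

```text
the job is handed in; nothing more can be done
None
```

I shut the cover, turned the wheel one click clockwise to the long mark, then pressed the start button right down and let it go. I handed the job in at about 28 s of the 61 s allowed.

**Last checks:**
- **Cover:** It stopped hard against the console, and no gap shows in the last pictures. The bar measured at melter y of about 75–76 mm in the picture after the first push, against 77 fully shut, which is within camera accuracy.
- **Wheel:** The index line is in line with the long mark in the top view, both right after the turn and at the end.
- **Button:** It bottomed out after about 6 mm of travel and looks raised again in the last picture.
- **Bystanders:** The top-view comparison showed no changed pixels in the regions I compared to the right of the melter and showcase. The card and stamp beside the melter I checked only by eye.

**What disagreed or went wrong:**
- **Fingertip height:** The real fingertip was about 28 mm above the reported TCP, so I found heights by touch. My first pass at the bar went over it without touching.
- **First push:** It apparently rode up on the bar at about 12 N, so I pushed again with the tip 9 mm lower. That second push reached 24 N against the stop, harder than needed for a gentle push.
- **Wheel press:** It briefly reached 29 N, above the suggested 8 to 15 N, before I eased to about 14 N for the turn.

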